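# Seat a nipped-up block on its parallels with a two-faced mallet

## Robot

A 7-joint arm with a two-finger parallel gripper is mounted at the origin on the work surface. World frame = base frame: x ahead of the robot, y to its left, z up, the work surface at z = 0. Lengths are in m, angles in degrees, forces in N, time in s.
With the tool pointing down it reaches from about 0.4 to 0.875 m from the base axis. Payload 6.5 kg.
Tool frame: the origin (TCP) lies on the centre line of the jaws, within the pads' length; the fingertips stand manip.tip_extent ahead of it and the grasp point (between the pads) lies 2 mm behind it (manip.tip_extent is the distance from the TCP to the fingertips, in m); z points along the fingers, y is the line along which they close (so a half turn about z gives the same grasp; the last joint's range is limited). The gripper opens to 85 mm and grips with 20 to 120 N. Pads are 22 mm wide; open, the fingers measure 114 mm over their backs; the gripper's body (76 mm by 85 mm) begins 54 mm behind the grasp point. The pads swing forward as they close: fully open they stand 13 mm farther back than shut.
Start: joints at [-77.475, 30.733, -0.252, 88.115, 0.149, 61.152, -4.079], TCP at [0.183, 0.624, 0.248] pointing down, gripper open.
Joint ranges: [-154.64, 154.64], [-21.42, 123.67], [-72.66, 72.17], [13.99, 137.28], [-74.86, 254.86], [10.95, 109.41], [-158.01, 158.01]. Speed limits (degrees/s): [136.94, 136.94, 180, 180, 180, 180, 180].

## Interface

Orientations are given as [roll, pitch, yaw] about the fixed x, y, z axes, in that order (R = Rz(yaw) Ry(pitch) Rx(roll)).
In Python, from station import manip gives the robot as it stands.
- The arm moves only by the shell command python3 -m crank 'ROWS' [FORCE]. ROWS is text: rows parted by semicolons, each of 7 numbers parted by spaces: the shift along the tool's x, y, z in mm, then the turn, a rotation vector about the tool's x, y, z in rad, then the opening, from 0 (shut) to 1 (fully open). In form: x y z rx ry rz jaw; .... A call has 1 to 20 rows; each row shifts and turns the commanded pose from where the row before left it, along the tool's axes as they then stand; what a row does not reach is not made up. A row lasts 1/12 s, in which the tool goes at most 41.7 mm and 7.16 degrees, less where a joint would pass 70% of its speed; a pose out of reach is approached as far as the arm can. A call with a gripper value outside its range is refused whole. The fingers move at their own pace and stop on an object; FORCE is the grip in N (left out, the last holds). Time passes only in rows, so rows that do not move let the fingers close. It gives the time, the measured TCP pose, the force, the opening and the grip force at its end, in the units of the state.
- manip.observe(): the state, without advancing time (a new reading comes with each control period).
- manip.read_camera(name): name is "scene" or "top"; returns (picture, depth): 400x640x3 uint8, blue, green, red; 400x640 float32, m along the optical axis (not along the pixel's ray), 0 where there is no reading.
- manip.calibration(name): a dict with "fov_y" (degrees; the focal length in pixels is half the picture's height over the tangent of half this angle, whatever the lens; pixels are square), "cx", "cy" (the principal point, pixels), "R" (3x3) and "t" (3): a world point X has camera coordinates R X + t. Camera axes: x right, y down, z forward; pixel columns grow to the right and rows downward; lengths in m; the calibration is good to about 2 mm. A picture is of the moment at which its call begins. calibration takes no time and is no camera call.
- manip.sign_off(): hands the job in; it is judged then, once.
The state is a dict: "clock": time; "joints": joint angles; "joint_velocities": joint speeds; "effort": joint torques, N m; "tool_pos": TCP position; "orientation": TCP orientation; "wrist_force": force on the tool from outside, world axes, zero at the start; "ft_torque": the same for the moment, N m; "opening": opening from 0.0 (shut) to 1.0 (fully open); "grip_force": force on a finger pad.
Only numpy, scipy, OpenCV 4.12 (cv2) and the standard library are available. Lean on these libraries where they do the work, as an engineer would, in place of code of your own. Each camera call takes 0.05 s, during which the arm holds its last target. There are 200 camera calls.

## Task

The aluminium block was nipped up in the vise without being seated: it sits high and crooked above its two parallels, and one of these has crept out. Slide that parallel back so that both stick out evenly at the two ends of the jaws, then tap the block down with the nylon face of the mallet (never the brass face or the hand, no heavy blows) until it lies flat and tight on the parallels and neither of them can be slid any more. Put the mallet back down on the bench and leave the other things where they are.

Things in the scene. Friction and masses are not known exactly. Their poses are not given: they have to be found in the camera images.
- vise: Green machine vise bolted to the bench, nipped on the block. Origin on the bench under the middle of the clamped block; x along the jaws (100 mm wide), y along the screw to its handle, z up. Bed 50 mm and jaw tops 92 mm above the bench; jaw faces at y -25.5 and +25.5 mm, jaws with backs from y -76 to +86. Foot 140 mm wide in x. Bracket, screw and tommy bar reach to y +215, below 80 mm.
- block: Bright aluminium block 100 (x, along the jaws) x 50 x 46 mm high, about 0.6 kg, held by friction between the jaws, its middle 5 to 9 mm too high and rocked up to 0.055 rad, one end higher. Origin in the middle of its underside, z up. Pushed with over 10 N it creeps down, 3 mm in 0.1 s for each further 10 N; near an end (30 mm off the middle) that end goes down.
- block_top (a point): Middle of the block's top face, 46 mm above the block's origin; z is the face's upward normal, x along the block. Seated flat on the parallels the top is 118 mm above the bench (underside 72). The block stays tight on the parallels only if its last taps press 15 N or more at each end; less leaves it touching but the parallels loose.
- parallel_a: Ground steel parallel, a bar 150 long x 12 wide x 22 mm high, 0.3 kg, standing on the vise bed under the block, along one jaw (either). Origin in the middle of its underside, x along it as the vise's x. While the block is clear of it it slides on 1 to 3 N. One parallel, either, has crept 24 to 34 mm out to vise -x (towards the robot). Even: origin at vise x 0, 25 mm out at either end.
- parallel_b: The other parallel, the same in every way; the clear gap between the two is 25 mm. The one that has not crept lies within 4 mm of even.
- mallet: Two-faced mallet, 0.5 kg. Origin in the middle of the head on the handle's axis; x along the handle away from the head, z to the white nylon face (brass face at -z). Head 80 mm long in z, body 44 x 44 mm in x and y, round faces 42 mm across. Wooden handle 22 mm wide (y), 26 deep (z), from x 22 to 180 mm; centre of mass x 12, z -4 mm. Starts on its brass face, handle level, 40 mm up.
- nylon_face (a point): Middle of the mallet's white nylon face, 40 mm from the mallet's origin. The mallet starts with this face up and its handle pointing to the robot's right. It stands firmly on either face (handle level) or, handle upright, on the flat end of the head (x -22 mm), and lies on its side.
- brass_face (a point): Middle of the mallet's yellow brass face, at z -40 mm of the mallet.
- hammer: bystander: hammer lying on the bench, 260 mm long; origin at the middle of its underside
- spanner: bystander: steel spanner, 180 mm long, lying on the bench; origin at the middle of its underside
- flange: bystander: dark steel flange ring, 100 mm across, 14 mm thick
- oil_can: bystander: red oil can, 60 mm across, 140 mm tall; origin under its middle
- offcut: bystander: steel offcut 110 x 45 x 45 mm; origin under its middle
- try_square: bystander: try square, 120 mm stock and 150 mm blade, lying flat; origin under the middle of the stock
Mind the look-alikes: they are no part of the job. Leave any green look-alike of the mallet alone.

How it is judged (in metres and radians):
On the way, in this order (a step that is already met when the one before it is completed fails the run):
1. both parallels lie evenly, each within 8 mm of the middle along the jaws, before the block is tapped (x of parallel_a in the frame of vise between -0.008 and 0.008 m and x of parallel_b in the frame of vise between -0.008 and 0.008 m), for 0.2 s.
2. the nylon face taps the block (contact force between mallet and block above 4 N and z of nylon_face in the frame of block_top below 0.006 m).
3. the block lies flat and pinches both parallels, the mallet lifted off (contact force between block and parallel_a above 2 N and contact force between block and parallel_b above 2 N and angle between block's own z axis and vertical below 0.015 rad and contact force between mallet and block below 0.3 N), for 0.2 s.
At the end, for the whole second after the job is handed in: The block is flat (within 0.015 rad) and presses on each parallel with more than 2 N, so neither slides; both parallels are within 10 mm of even along the jaws; the mallet rests on the bench (head centre lower than 55 mm) off the vise (contact force between block and parallel_a above 2 N and contact force between block and parallel_b above 2 N and angle between block's own z axis and vertical below 0.015 rad and x of parallel_a in the frame of vise between -0.01 and 0.01 m and x of parallel_b in the frame of vise between -0.01 and 0.01 m and height (world z) of mallet below 0.055 m and linear speed of mallet below 0.03 m/s and contact force between mallet and vise below 0.2 N); the robot touches nothing.
It fails at once if the brass face struck the block (contact force between mallet and block above 1 N and z of brass_face in the frame of block_top below 0.015 m).
It fails at once if the block was pushed by hand (contact force between any of the fingers, the arm and block above 4 N).
It fails at once if a heavy blow: over 100 N on the block (contact force between mallet and block above 100 N).
It fails at once if a bystander was moved by more than 20 mm (distance of any of hammer, spanner, flange, oil_can, offcut, try_square from where it was at the start of the episode above 0.02 m).
It also fails if it takes over 72 s, if anything falls off the work surface, if the arm or the gripper's body presses on something with over 40 N, if the wrist force passes 120 N, or if a joint passes its speed limit or range.

## Working session

There is one attempt and no reset: what is moved stays moved. The work goes in short steps, Python scripts to look and compute and a shell command to move; the robot and the scene stay as the last step left them, time stands still between calls to the robot, and variables do not carry over. Pictures are saved under pics/ and viewed, at most 10 in all, crops included, and the job is handed in when it is done.

```bash
ls; mkdir -p pics; cat > h.py <<'E'
import numpy as np, cv2
from station import manip
def cam(n):
    c=manip.calibration(n); im,d=manip.read_camera(n); np.savez(f'/tmp/{n}.npz',im=im,d=d)
    return c,im,d
def load(n):
    z=np.load(f'/tmp/{n}.npz'); return manip.calibration(n),z['im'],z['d']
def ray(c,u,v):
    f=200/np.tan(np.radians(c['fov_y'])/2); R=np.array(c['R']);t=np.array(c['t'])
    d=np.stack([(np.asarray(u,float)-c['cx'])/f,(np.asarray(v,float)-c['cy'])/f,np.ones(np.shape(u))],-1)
    return -R.T@t, d@R
def onz(c,u,v,z):
    o,d=ray(c,u,v); return o+d*((z-o[2])/d[...,2])[...,None]
def pts(c,d):
    v,u=np.mgrid[:d.shape[0],:d.shape[1]]; o,r=ray(c,u,v); return o+r*d[...,None]
E
python3 - <<'E'
from h import *
for n in('scene','top'):
    c,im,d=cam(n); cv2.imwrite(f'pics/{n}0.png',im); print(n,{k:np.round(v,3).tolist() for k,v in c.items()},(d>0).mean())
print(manip.observe(),manip.tip_extent)
E
```

```text
pics
scene {'fov_y': 56.273, 'cx': 320.95, 'cy': 199.105, 'R': [[0.849, 0.529, 0.015], [0.444, -0.697, -0.563], [-0.287, 0.485, -0.826]], 't': [-0.438, -0.161, 1.522]} 0.99592578125
top {'fov_y': 47.321, 'cx': 311.026, 'cy': 197.539, 'R': [[0.065, -0.998, -0.0], [-0.977, -0.064, -0.205], [0.205, 0.013, -0.979]], 't': [-0.031, 0.524, 1.76]} 0.99604296875
{'clock': 0.1, 'joints': array([-77.47481328,  30.77512002,  -0.25428546,  88.16504626,
         0.14781094,  61.15166159,  -4.08064849]), 'joint_velocities': array([ 0.0152825 , -0.1516526 , -0.02174172, -0.13574027, -0.10328094,
        0.05883744, -0.0200219 ]), 'effort': array([ 3.37345278e-03, -5.84568286e+01,  1.05191510e+00, -2.59774053e+01,
        1.25433225e-02,  4.65949473e-03,  2.81762944e-06]), 'tool_pos': array([0.18248477, 0.62329061, 0.2474784 ]), 'orientation': array([-1.79908680e+02,  5.75659362e-03,  1.63684172e+02]), 'wrist_force': array([ 0.21108743,  0.06031255, -0.29517687]), 'ft_torque': array([0.01536994, 0.03366536, 0.00413458]), 'grip_force': 0.0, 'opening': 1.002671441486008} 0.017
```

View pics/scene0.png

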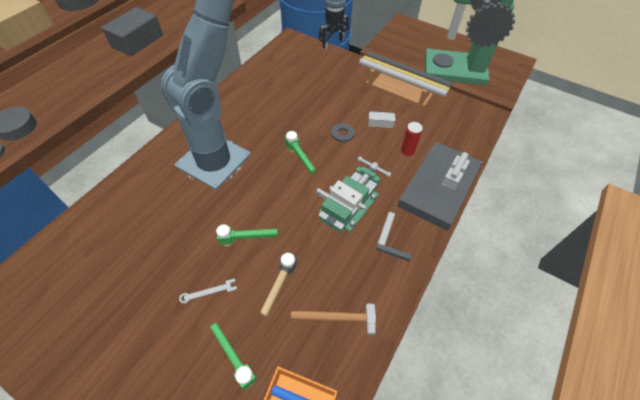

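View pics/top0.png

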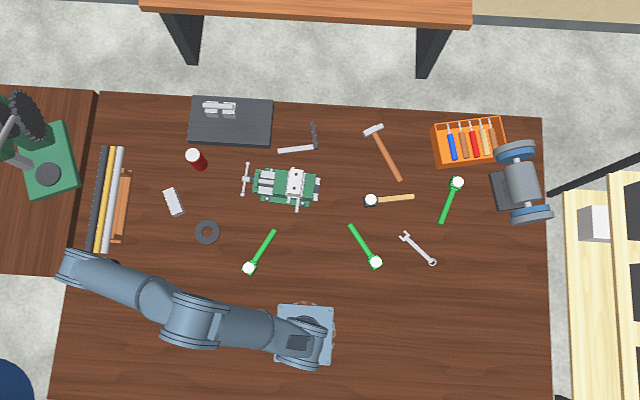

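The scene picture shows the vise with its block at about (348,200) and the wooden-handled mallet with its head at (288,260). In the top picture these are at (285,187) and (372,200).

Things that could be taken for the mallet, by top pixel:
- Green mallets at (250,267), (376,262) and (457,182).
- Hammer at (373,130).

The real one is the wooden-handled, white-faced mallet at (372,200). I'll check it in a close crop.

```bash
python3 - <<'E'
from h import *
ct,it,dt=load('top'); cs,is_,ds=load('scene')
r=lambda im,x,y,w,h,W,H:cv2.resize(im[y:y+h,x:x+w],(W,H),interpolation=cv2.INTER_NEAREST)
a=r(it,240,155,90,60,400,300-33);b=r(is_,310,160,80,75,400,375)
m=r(it,355,180,70,40,400,229)
can=np.zeros((600,800,3),np.uint8);can[:267,:400]=a;can[:375,400:]=b;can[300:529,:400]=m
cv2.imwrite('pics/crop1.png',can)
# heights: mallet and vise from both cameras
for n,c,im,d in(('top',ct,it,dt),('scene',cs,is_,ds)):
    P=pts(c,d); hsv=cv2.cvtColor(im,cv2.COLOR_BGR2HSV)
    bx={'top':(355,180,425,220),'scene':(255,245,305,320)}[n]
    M=np.zeros(d.shape,bool);M[bx[1]:bx[3],bx[0]:bx[2]]=1
    w=M&(hsv[...,2]>200)&(hsv[...,1]<40)
    v,u=np.nonzero(w);print(n,'white',len(u),u.mean(),v.mean(),onz(c,u.mean(),v.mean(),.08),P[w].mean(0))
    k=M&(P[...,2]>.03)&(P[...,2]<.07)
    q=P[k]; print('handle pts',len(q),q[:,:].mean(0), cv2.fitLine(q[:,:2].astype(np.float32),2,0,.01,.01).ravel())
    bx={'top':(240,155,330,215),'scene':(310,160,390,235)}[n]
    M=np.zeros(d.shape,bool);M[bx[1]:bx[3],bx[0]:bx[2]]=1
    k=M&(P[...,2]>.112)&(P[...,2]<.14); q=P[k]; print('block',len(q),q.mean(0),q.min(0),q.max(0),cv2.minAreaRect(q[:,:2].astype(np.float32)*1000))
    A=np.c_[q[:,:2]-q[:,:2].mean(0),np.ones(len(q))]; print(np.linalg.lstsq(A,q[:,2],rcond=None)[0])
E
```

```text
top white 98 370.3979591836735 198.9795918367347 [ 0.52884693 -0.22934385  0.08      ] [ 0.5289414  -0.22937955  0.07960992]
handle pts 282 [ 0.54170829 -0.31203204  0.05247781] [ 0.18851215 -0.98207086  0.5417083  -0.31203204]
block 338 [0.56977449 0.06735392 0.1249867 ] [0.5203345  0.03971256 0.11209258] [0.62309721 0.09510144 0.1356931 ] ((570.6729125976562, 67.49032592773438), (50.0901985168457, 102.23118591308594), 85.85907745361328)
[-0.0345746  -0.01658183  0.1249867 ]
scene white 132 287.17424242424244 258.6439393939394 [ 0.5301743  -0.22953835  0.08      ] [ 0.53066217 -0.22985085  0.08150161]
handle pts 513 [ 0.54811434 -0.31482876  0.05084606] [ 0.13603348 -0.99070424  0.54811436 -0.31482875]
block 398 [0.57232547 0.06458467 0.12255388] [0.5203413  0.03809014 0.1120263 ] [0.6225633  0.09571527 0.13165449] ((571.5169067382812, 67.00414276123047), (54.28030014038086, 100.13219451904297), 85.41415405273438)
[-0.04756828  0.05657014  0.12255388]
```

View pics/crop1.png

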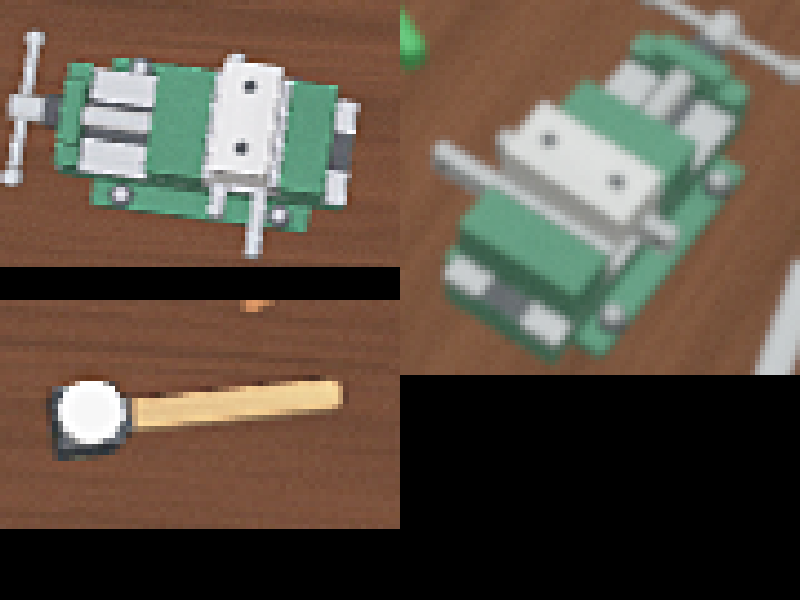

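The crop shows:
- **Crept parallel:** the −y one, its end near top pixel (297,212). The other ends at about (289,203).
- **Block:** it sits proud of the jaws.
- **Mallet:** white face and wooden handle pointing right, so the choice is confirmed.

Next I'll measure the vise, the parallel ends and the obstacles.

```bash
cat > vz.py <<'E'
from h import *
yaw=np.radians(-4.2); C=np.array([.571,.067]); ex=np.array([np.cos(yaw),np.sin(yaw)]); ey=np.array([-ex[1],ex[0]])
def vf(P): q=P[...,:2]-C; return np.stack([q@ex,q@ey,P[...,2]],-1)
def wf(x,y): return C+x*ex+y*ey
E
python3 - <<'E'
from vz import *
for n in('top','scene'):
    c,im,d=load(n); P=pts(c,d); hsv=cv2.cvtColor(im,cv2.COLOR_BGR2HSV)
    V=vf(P); near=(abs(V[...,0])<.15)&(abs(V[...,1])<.13)
    g=near&(hsv[...,1]>60)&(abs(hsv[...,0].astype(int)-75)<20)&(abs(P[...,2]-.092)<.007)
    q=P[g]; r=cv2.minAreaRect(q[:,:2].astype(np.float32)*1000); print(n,'jawtop',len(q),np.median(q[:,2]),r)
    v=V[g]; print(' vf x range',np.percentile(v[:,0],[1,50,99]),'y',np.percentile(v[:,1],[1,99]))
    b=near&(P[...,2]>.112); v=V[b]; print(' block vf',np.percentile(v[:,0],[1,50,99]),np.percentile(v[:,1],[1,50,99]))
    for lo in(-.05,-.035,-.02,0,.02,.035): 
        k=b&(abs(V[...,0]-lo-.007)<.007)&(abs(V[...,1])<.02); print('  z at',round(lo+.007,3),np.median(P[k][:,2]) if k.any() else None,end='')
    print()
    for s in(-1,1):
        k=near&(abs(V[...,1]-s*.0185)<.012)&(abs(V[...,2]-.072)<.006)&(abs(V[...,0])>.053)
        v=V[k]; 
        if len(v):print(' bar',s,len(v),'x',np.sort(v[:,0]).round(3)[[0,1,2,-3,-2,-1]] if len(v)>3 else v,'y',v[:,1].mean())
c,im,d=load('top');P=pts(c,d)
for nm,(u,v) in dict(oil=(196,157),flange=(207,232),g1=(250,267),g2=(376,262),hh=(373,130),squ=(295,149),box=(220,108),spanL=(402,235)).items(): print(nm,P[v,u].round(3))
E
```

```text
top jawtop 496 0.09228866414630876 ((568.7860717773438, 73.49193572998047), (158.95999145507812, 99.16413116455078), 86.22400665283203)
 vf x range [-0.05095229 -0.0042673   0.04538512] y [-0.07194646  0.08473497]
 block vf [-0.04947736 -0.00171041  0.04999185] [-0.02447934  0.0004154   0.02472564]
  z at -0.043 0.12534002366853114  z at -0.028 0.1255691189303626  z at -0.013 0.12650826293870232  z at 0.007 0.12436302221094875  z at 0.027 0.12483395617110227  z at 0.042 0.12297352826295538
 bar -1 37 x [-0.109 -0.107 -0.107 -0.057 -0.055 -0.054] y -0.0181062995467885
 bar 1 23 x [-0.079 -0.078 -0.077  0.068  0.068  0.07 ] y 0.018592482685765334
scene jawtop 503 0.09082857589043059 ((570.0881958007812, 72.36216735839844), (163.50765991210938, 98.9330062866211), 85.88811492919922)
 vf x range [-0.04873064  0.00192928  0.04775372] y [-0.07495153  0.0849875 ]
 block vf [-0.04838848  0.00172261  0.05008269] [-0.02631262 -0.00269199  0.02579515]
  z at -0.043 0.12564756119752352  z at -0.028 0.12433449935814223  z at -0.013 0.12462697700663872  z at 0.007 0.12342530278835517  z at 0.027 0.12162890104346613  z at 0.042 0.1209884603035567
 bar -1 49 x [-0.109 -0.109 -0.107 -0.061 -0.059 -0.059] y -0.019678005366662137
 bar 1 27 x [-0.079 -0.077 -0.076  0.07   0.07   0.07 ] y 0.017441153718217254
oil [0.638 0.455 0.139]
flange [0.367 0.413 0.002]
g1 [0.235 0.216 0.083]
g2 [ 0.286 -0.26   0.079]
hh [ 0.836 -0.236  0.022]
squ [0.737 0.084 0.006]
box [0.848 0.386 0.13 ]
spanL [ 0.406 -0.371  0.003]
```

The crept parallel's end is at about vise x −0.108, and the other parallel is near even (−0.077 to +0.069). I'll move over with the fingers shut.

```bash
cat >> h.py <<'E'
from scipy.spatial.transform import Rotation as Ro
def go(p,rpy=None,o=None):
    "needed tool-frame shift (mm) and rotvec to world pose"
    o=o or manip.observe(); R=Ro.from_euler('xyz',o['orientation'],degrees=True)
    print('shift',(R.inv().apply(np.array(p)-o['tool_pos'])*1000).round(1),end=' ')
    if rpy is not None: print('rv',(R.inv()*Ro.from_euler('xyz',rpy,degrees=True)).as_rotvec().round(3))
    print('F',o['wrist_force'].round(1),'t',round(o['clock'],2))
E
sed -i 's/.571,.067/.570,.067/' vz.py
python3 -m crank '0 0 0 0 0 -0.105 0;0 0 0 0 0 -0.106 0;-28.7 -25.3 0 0 0 0 0;-28.7 -25.3 0 0 0 0 0;-28.7 -25.3 0 0 0 0 0;-28.7 -25.3 0 0 0 0 0;-28.7 -25.3 0 0 0 0 0;-28.7 -25.3 0 0 0 0 0;-28.7 -25.3 0 0 0 0 0;-28.7 -25.3 0 0 0 0 0;-28.7 -25.3 0 0 0 0 0;-28.7 -25.3 0 0 0 0 0;0.6 -36.5 0 0 0 0 0;0.6 -36.5 0 0 0 0 0;0.6 -36.5 0 0 0 0 0;0.6 -36.5 0 0 0 0 0;0.6 -36.5 0 0 0 0 0;0.6 -36.5 0 0 0 0 0;0.6 -36.5 0 0 0 0 0;0.6 -36.5 0 0 0 0 0' 40
python3 - <<'E'
from vz import *
go([*wf(-.145,-.0185),.076],[180,0,175.8]); print(manip.observe()['joints'].round(0))
E
```

```text
clock: 1.77
tool_pos: [0.4231, 0.0578, 0.2482]
orientation: [180.0, -0.0, 175.8]
wrist_force: [1.1, -0.4, -0.8]
opening: -0.001
grip_force: 0.0
shift [ -0.8   1.4 172.2] rv [ 0. -0. -0.]
F [ 1.1 -0.4 -0.8] t 1.77
[-23.   9.  10. 121.  -2.  51.  74.]
```

```bash
python3 -m crank '-0.8 1.4 35 0 0 0 0;0 0 35 0 0 0 0;0 0 35 0 0 0 0;0 0 35 0 0 0 0;0 0 20 0 0 0 0;0 0 12.2 0 0 0 0;0 0 0 0 0 0 0;-7 0 0 0 0 0 0;-7 0 0 0 0 0 0;-7 0 0 0 0 0 0;-6 0 0 0 0 0 0;-5 0 0 0 0 0 0;-5 0 0 0 0 0 0;-5 0 0 0 0 0 0;-5 0 0 0 0 0 0;-3 0 0 0 0 0 0;0 0 0 0 0 0 0'
cat > bars.py <<'E'
from vz import *
import sys
for n in('top','scene'):
    c,im,d=cam(n); P=pts(c,d); V=vf(P); near=(abs(V[...,0])<.15)&(abs(V[...,1])<.13)
    for s in(-1,1):
        k=near&(abs(V[...,1]-s*.0185)<.012)&(abs(V[...,2]-.072)<.006)&(abs(V[...,0])>.053)
        v=np.sort(V[k][:,0]).round(3); print(n,'bar',s,len(v),v[:3],v[-3:],end=' | ')
    print()
    for lo in(-.043,-.03,-.015,0,.015,.03,.043):
        k=near&(P[...,2]>.108)&(P[...,2]<.14)&(abs(V[...,0]-lo)<.008)&(abs(V[...,1])<.02); print(np.median(P[k][:,2]).round(4) if k.any() else None,end=' ')
    print()
    b=near&(P[...,2]>.105)
go([*wf(-.085,-.0185),.076],[180,0,175.8])
E
python3 bars.py
```

```text
clock: 3.18
tool_pos: [0.4762, 0.0571, 0.0763]
orientation: [180.0, 0.1, 175.8]
wrist_force: [0.1, -1.5, 0.7]
opening: -0.001
grip_force: 0.0
top bar -1 5 [0.06  0.062 0.067] [0.067 0.068 0.068] | top bar 1 5 [0.065 0.066 0.068] [0.068 0.071 0.072] | 
None None None None 0.1298 0.1234 0.123 
scene bar -1 42 [-0.088 -0.084 -0.083] [0.066 0.067 0.068] | scene bar 1 25 [-0.079 -0.076 -0.075] [0.071 0.071 0.072] | 
0.1264 0.1257 0.1241 0.123 0.1228 0.1216 0.1212 
shift [-8.4 -1.7  0.3] rv [ 0.     0.002 -0.001]
F [-0.4  0.4  0.3] t 3.28
```

```bash
python3 -m crank '-2.5 0 0 0 0 0 0;-2.5 0 0 0 0 0 0;0 0 0 0 0 0 0;20 0 0 0 0 0 0;20 0 0 0 0 0 0;0 0 -40 0 0 0 0;0 0 -40 0 0 0 0;0 0 -40 0 0 0 0;0 -40 0 0 0 0 1;0 -41 0 0 0 0 1;0 -41 0 0 0 0 1;0 -41 0 0 0 0 1'
python3 bars.py
```

```text
clock: 4.28
tool_pos: [0.4284, -0.1046, 0.1969]
orientation: [-180.0, 0.2, 175.8]
wrist_force: [0.3, -0.0, 0.0]
opening: 0.559
grip_force: 0.0
top bar -1 19 [-0.078 -0.077 -0.076] [0.067 0.07  0.072] | top bar 1 21 [-0.079 -0.077 -0.074] [0.069 0.07  0.071] | 
0.125 0.1259 0.1255 0.1257 0.1248 0.1228 0.1233 
scene bar -1 37 [-0.077 -0.076 -0.076] [0.069 0.071 0.072] | scene bar 1 24 [-0.078 -0.076 -0.075] [0.069 0.071 0.071] | 
0.1254 0.1255 0.1242 0.1238 0.1226 0.1222 0.1205 
shift [-42.  169.1 120.4] rv [-0.003  0.003 -0.011]
F [ 0.5  0.3 -0.1] t 4.38
```

Both parallels are now even within a millimetre or two. Next is a precise measure of the mallet handle.

```bash
python3 - <<'E'
from h import *
for n in('top','scene'):
    c,im,d=load(n); hsv=cv2.cvtColor(im,cv2.COLOR_BGR2HSV).astype(int); P=pts(c,d)
    w=(hsv[...,2]>190)&(hsv[...,1]<140)&(hsv[...,1]>50)&(hsv[...,0]<30)&(P[...,2]>.03)&(P[...,2]<.065)&(P[...,0]>.48)&(P[...,0]<.62)&(P[...,1]<-.2)&(P[...,1]>-.48)
    v,u=np.nonzero(w); q=onz(c,u,v,.053)[:,:2]; l=cv2.fitLine(q.astype(np.float32),2,0,.01,.01).ravel()
    s=(q-l[2:])@l[:2]; print(n,len(q),l,np.degrees(np.arctan2(l[1],l[0])),'len',np.ptp(s), 'ends',l[2:]+l[:2]*s.max(),l[2:]+l[:2]*s.min())
E
```

```text
top 181 [ 0.170981   -0.9852743   0.54720193 -0.3326865 ] -80.155136 len 0.14588844794215797 ends [ 0.55985743 -0.40561358] [ 0.53491328 -0.26187344]
scene 271 [ 0.17666465 -0.9842711   0.5492913  -0.33558536] -79.82445 len 0.1447317659673883 ends [ 0.5617153  -0.40480446] [ 0.53614631 -0.26234916]
```

```bash
cat > m.py <<'E'
from h import *
hd=np.array([.174,-.985,0])   # handle direction at pick
H=np.array([.5295,-.2295,.04])
def mat(y,z): y=np.array(y)/np.linalg.norm(y); z=np.array(z)/np.linalg.norm(z); return np.c_[np.cross(y,z),y,z]
def goR(p,M):
    o=manip.observe(); R=Ro.from_euler('xyz',o['orientation'],degrees=True)
    rv=(R.inv()*Ro.from_matrix(M)).as_rotvec()
    print('shift(now)',(R.inv().apply(p-o['tool_pos'])*1000).round(1),'rv',rv.round(4),np.degrees(np.linalg.norm(rv)).round(1),'shift(after)',(M.T@(p-o['tool_pos'])*1000).round(1))
    print('J',o['joints'].round(0),'F',o['wrist_force'].round(1),'M',o['ft_torque'].round(2),'t',round(o['clock'],2),'pos',o['tool_pos'].round(4),o['orientation'].round(1),'grip',o['grip_force'],round(o['opening'],3))
E
python3 - <<'E'
from m import *
z=-hd*.7071-np.array([0,0,.7071]); M=mat([.985,.174,0],z)
g=H+hd*.062; goR(g-.09*M[:,2]+[0,0,.05],M)
E
```

```text
shift(now) [-143.8 -232.    44.3] rv [-0.5143  0.6718  1.2397] 86.0 shift(after) [-215.3   79.6 -154.2]
J [ -5.  15.  16. 122.  -5.  44.  99.] F [ 0.5  0.3 -0.1] M [ 0.1  -0.03  0.  ] t 4.38 pos [ 0.4275 -0.1098  0.1968] [-179.8    0.2  175.2] grip 0.0 0.74
```

```bash
python3 -m crank '-20.5 -33.1 6.3 0 0 0 1;-20.5 -33.1 6.3 0 0 0 1;-20.5 -33.1 6.3 0 0 0 1;-20.5 -33.1 6.3 0 0 0 1;-20.5 -33.1 6.3 0 0 0 1;-20.5 -33.1 6.3 0 0 0 1;-20.5 -33.1 6.3 0 0 0 1;0 0 0 -0.0396 0.0517 0.0954 1;0 0 0 -0.0396 0.0517 0.0954 1;0 0 0 -0.0396 0.0517 0.0954 1;0 0 0 -0.0396 0.0517 0.0954 1;0 0 0 -0.0396 0.0517 0.0954 1;0 0 0 -0.0396 0.0517 0.0954 1;0 0 0 -0.0396 0.0517 0.0954 1;0 0 0 -0.0396 0.0517 0.0954 1;0 0 0 -0.0396 0.0517 0.0954 1;0 0 0 -0.0396 0.0517 0.0954 1;0 0 0 -0.0396 0.0517 0.0954 1;0 0 0 -0.0396 0.0517 0.0954 1;0 0 0 -0.0396 0.0517 0.0954 1'
python3 - <<'E'
from m import *
z=-hd*.7071-np.array([0,0,.7071]); M=mat([.985,.174,0],z)
g=H+hd*.062; goR(g-.09*M[:,2],M); goR(g,M)
E
```

```text
clock: 6.05
tool_pos: [0.5546, -0.3444, 0.1514]
orientation: [-179.7, -45.3, 100.1]
wrist_force: [0.6, -0.1, 0.6]
opening: 1.001
grip_force: 0.0
shift(now) [-39.7  -4.6  27.8] rv [-0.0071 -0.0056  0.0013] 0.5 shift(after) [-39.6  -4.7  28. ]
J [ 30.  62.  22.  61. -41. 102.  66.] F [ 0.6 -0.1  0.6] M [-0.78 -0.15 -0.06] t 6.05 pos [ 0.5546 -0.3444  0.1514] [-179.7  -45.3  100.1] grip 0.0 1.001
shift(now) [-40.2  -3.9 117.8] rv [-0.0071 -0.0056  0.0013] 0.5 shift(after) [-39.6  -4.7 118. ]
J [ 30.  62.  22.  61. -41. 102.  66.] F [ 0.6 -0.1  0.6] M [-0.78 -0.15 -0.06] t 6.05 pos [ 0.5546 -0.3444  0.1514] [-179.7  -45.3  100.1] grip 0.0 1.001
```

```bash
python3 -m crank '-20 -2.3 14 -0.0035 -0.0028 0 1;-20 -2.3 14 -0.0035 -0.0028 0 1;0 0 30 0 0 0 1;0 0 30 0 0 0 1;0 0 20 0 0 0 1;0 0 10 0 0 0 1;0 0 0 0 0 0 1'
python3 - <<'E'
from m import *
z=-hd*.7071-np.array([0,0,.7071]); M=mat([.985,.174,0],z)
goR(H+hd*.062,M)
c,im,d=cam('scene'); cv2.imwrite('pics/pick.png',cv2.resize(im[200:340,220:380],None,fx=4,fy=4))
E
```

```text
clock: 6.63
tool_pos: [0.5395, -0.2884, 0.0387]
orientation: [179.9, -45.1, 100.5]
wrist_force: [-0.2, 0.6, -0.2]
opening: 1.002
grip_force: 0.0
shift(now) [-0.7  0.4 -2.5] rv [-0.0037 -0.0013  0.0056] 0.4 shift(after) [-0.7  0.4 -2.5]
J [ 27.  65.  20.  72. -43.  89.  71.] F [-0.2  0.6 -0.2] M [-0.73 -0.16  0.05] t 6.63 pos [ 0.5395 -0.2884  0.0387] [179.9 -45.1 100.5] grip 0.0 1.002
```

View pics/pick.png

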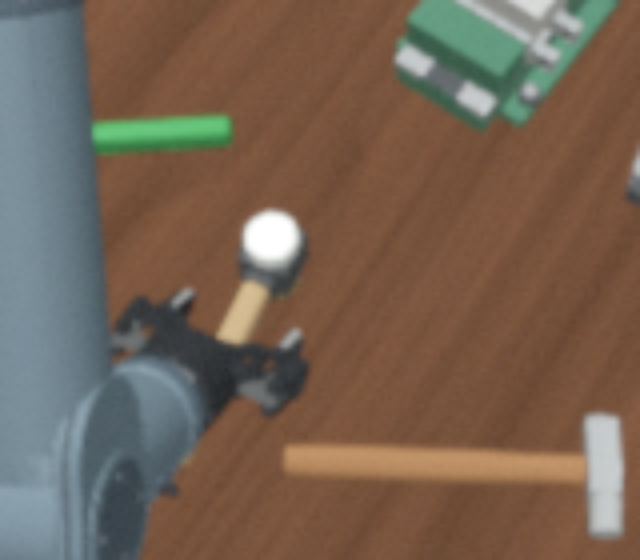

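The fingers straddle the handle behind the white head (crop 235,330) with nothing else near. Now I grip, lift and turn the handle up.

```bash
python3 -m crank '0 0 0 0 0 0 0;0 0 0 0 0 0 0;0 0 0 0 0 0 0;0 0 0 0 0 0 0;0 0 0 0 0 0 0;0 0 0 0 0 0 0;0 0 0 0 0 0 0;0 0 0 0 0 0 0' 110
python3 -m crank '10 0 -10 0 0 0 0;20 0 -20 0 0 0 0;20 0 -20 0 0 0 0;20 0 -20 0 0 0 0;0 0 0 0 -0.1208 0 0;0 0 0 0 -0.1208 0 0;0 0 0 0 -0.1208 0 0;0 0 0 0 -0.1208 0 0;0 0 0 0 -0.1208 0 0;0 0 0 0 -0.1208 0 0;0 0 0 0 -0.1208 0 0;0 0 0 0 -0.1208 0 0;0 0 0 0 -0.1208 0 0;0 0 0 0 -0.1208 0 0;0 0 0 0 -0.1208 0 0;0 0 0 0 -0.1208 0 0;0 0 0 0 -0.1208 0 0;0 0 0 0 0 0 0'
python3 - <<'E'
from m import *
M=mat([.985,.174,0],hd*.7071-np.array([0,0,.7071]))
goR(np.array([.54,-.288,.083]),M)
c,im,d=cam('scene'); cv2.imwrite('pics/up.png',cv2.resize(im[160:320,220:380],None,fx=3,fy=3))
E
```

```text
clock: 7.35
tool_pos: [0.54, -0.2915, 0.0407]
orientation: [179.7, -44.9, 100.5]
wrist_force: [2.0, -2.3, 3.9]
opening: 0.243
grip_force: 107.1
clock: 8.85
tool_pos: [0.5374, -0.2849, 0.1321]
orientation: [-178.8, 45.3, 101.7]
wrist_force: [-2.1, 2.6, -8.5]
opening: 0.242
grip_force: 108.2
shift(now) [32.4  2.7 37. ] rv [-0.0004  0.0053  0.0207] 1.2 shift(after) [32.3  2.  37.2]
J [-42.  59.  62. 119. -20.  15.  28.] F [-2.1  2.6 -8.5] M [ 1.97  0.53 -0.14] t 8.85 pos [ 0.5374 -0.2849  0.1321] [-178.8   45.3  101.7] grip 108.15599799156189 0.242
```

View pics/up.png

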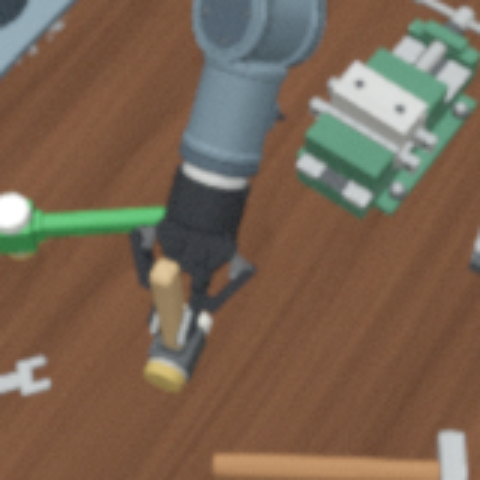

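The mallet is upright with its brass face to −y (crop 165,375) and the head below the fingers. I'll lower it until it stands.

```bash
python3 -m crank '12 0 13 0 0 0 0;12 0 13 0 0 0 0;6 0 7 0 0 0 0;0 0 0 0 0 0 0'
python3 -m crank '0.7 0 0.7 0 0 0 0;0.7 0 0.7 0 0 0 0;0 0 0 0 0 0 0'
python3 -m crank '0.7 0 0.7 0 0 0 0;0.7 0 0.7 0 0 0 0;0 0 0 0 0 0 0'
```

```text
clock: 9.23
tool_pos: [0.5389, -0.2935, 0.094]
orientation: [179.6, 44.6, 99.8]
wrist_force: [0.2, 0.3, -4.0]
opening: 0.24
grip_force: 108.1
clock: 9.48
tool_pos: [0.5402, -0.2934, 0.0938]
orientation: [179.5, 44.9, 99.9]
wrist_force: [0.2, 0.8, -3.5]
opening: 0.239
grip_force: 108.1
clock: 9.73
tool_pos: [0.5398, -0.2928, 0.0906]
orientation: [179.8, 45.0, 100.1]
wrist_force: [-0.6, 0.4, -5.6]
opening: 0.241
grip_force: 108.1
```

```bash
python3 -m crank '0.7 0 0.7 0 0 0 0;0.7 0 0.7 0 0 0 0;0.7 0 0.7 0 0 0 0;0 0 0 0 0 0 0'
python3 -m crank '0.7 0 0.7 0 0 0 0;0.7 0 0.7 0 0 0 0;0 0 0 0 0 0 0'
python3 -m crank '0.7 0 0.7 0 0 0 0;0.7 0 0.7 0 0 0 0;0 0 0 0 0 0 0'
```

```text
clock: 10.07
tool_pos: [0.5397, -0.2929, 0.0874]
orientation: [179.8, 45.1, 100.2]
wrist_force: [0.0, 0.3, -5.4]
opening: 0.24
grip_force: 108.1
clock: 10.32
tool_pos: [0.5401, -0.2935, 0.0871]
orientation: [179.7, 45.1, 100.1]
wrist_force: [-2.2, 5.9, 6.8]
opening: 0.24
grip_force: 109.8
clock: 10.57
tool_pos: [0.5403, -0.294, 0.087]
orientation: [179.6, 45.2, 100.0]
wrist_force: [-7.0, 15.8, 24.7]
opening: 0.243
grip_force: 113.0
```

```bash
python3 -m crank '-0.9 0 -0.9 0 0 0 0;0 0 0 0 0 0 0.5;0 0 0 0 0 0 1;0 0 0 0 0 0 1;0 0 0 0 0 0 1;0 0 0 0 0 0 1'
python3 - <<'E'
from m import *
M=mat([.985,.174,0],hd*.7071-np.array([0,0,.7071]));goR(H,M)
E
python3 -m crank '0 0 -20 0 0 0 1;0 0 -35 0 0 0 1;0 0 -40 0 0 0 1;0 0 -40 0 0 0 1;-25 0 -25 0 0 0 1;-25 0 -25 0 0 0 1'
python3 - <<'E'
from m import *
M=mat([.985,.174,0],-hd*.7071-np.array([0,0,.7071]));goR(np.array([.57,-.42,.25]),M)
ct,_,_=0,0,0
for n in('top','scene'):
    c,im,d=cam(n);P=pts(c,d);k=(P[...,0]>.48)&(P[...,0]<.6)&(P[...,1]<-.22)&(P[...,1]>-.36)&(P[...,2]>.02)&(P[...,2]<.24)
    q=P[k];
    for lo,hi in((.02,.05),(.08,.12),(.12,.16),(.16,.195),(.195,.215)):
        s=q[(q[:,2]>lo)&(q[:,2]<hi)]; print(n,lo,len(s),s.mean(0).round(4) if len(s) else '',np.ptp(s,axis=0).round(3) if len(s) else '')
    if n=='scene':cv2.imwrite('pics/stand.png',cv2.resize(im[140:340,200:400],None,fx=3,fy=3))
E
```

```text
clock: 11.07
tool_pos: [0.5398, -0.2932, 0.085]
orientation: [179.8, 45.1, 100.1]
wrist_force: [0.5, 0.3, 0.1]
opening: 0.93
grip_force: 0.0
shift(now) [ 77.4   1.1 -13.9] rv [0.0055 0.0011 0.0015] 0.3 shift(after) [ 77.4   0.9 -13.8]
J [-39.  64.  59. 119. -33.  11.  37.] F [0.5 0.3 0.1] M [0.74 0.1  0.01] t 11.07 pos [ 0.5398 -0.2932  0.085 ] [179.8  45.1 100.1] grip 0.0 0.93
clock: 11.57
tool_pos: [0.5225, -0.1951, 0.2325]
orientation: [-179.8, 44.9, 100.7]
wrist_force: [-0.9, 0.5, 0.2]
opening: 0.998
grip_force: 0.0
shift(now) [-175.1    5.4  149.8] rv [-0.0023  1.5695  0.0103] 89.9 shift(after) [-150.     7.6 -174.8]
J [-58.  48.  72. 120.  -2.  29.  13.] F [-0.9  0.5  0.2] M [ 0.7   0.15 -0.03] t 11.57 pos [ 0.5225 -0.1951  0.2325] [-179.8   44.9  100.7] grip 0.0 0.998
top 0.02 143 [ 0.5347 -0.292   0.0397] [0.045 0.082 0.029]
top 0.08 20 [ 0.5345 -0.2911  0.1011] [0.017 0.022 0.038]
top 0.12 20 [ 0.5341 -0.2932  0.1428] [0.02  0.023 0.03 ]
top 0.16 20 [ 0.5335 -0.2918  0.1787] [0.014 0.027 0.03 ]
top 0.195 39 [ 0.5399 -0.2963  0.2022] [0.023 0.023 0.017]
scene 0.02 255 [ 0.5491 -0.3054  0.0386] [0.048 0.085 0.029]
scene 0.08 51 [ 0.5477 -0.3028  0.101 ] [0.017 0.028 0.04 ]
scene 0.12 48 [ 0.5476 -0.3032  0.1403] [0.019 0.024 0.037]
scene 0.16 55 [ 0.5474 -0.3028  0.1786] [0.024 0.024 0.035]
scene 0.195 60 [ 0.5424 -0.2976  0.2002] [0.022 0.025 0.008]
```

View pics/stand.png

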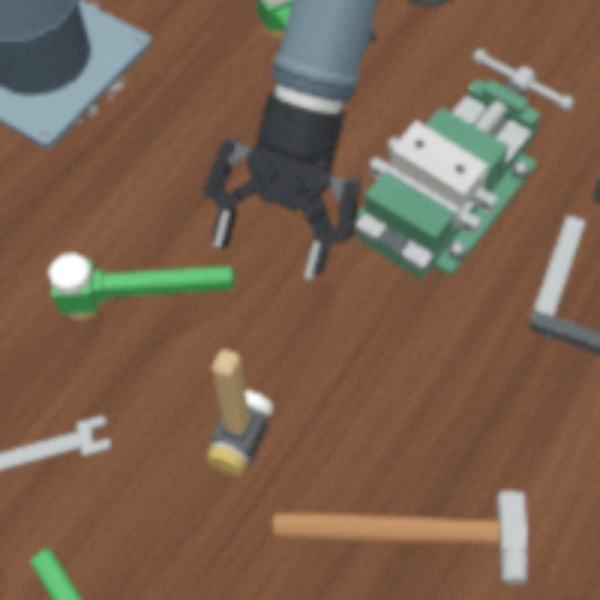

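The mallet stands upright at (235,430) in the crop, nylon to +y, about (.541,−.297). I'll raise, turn the tool over to the brass side and regrasp.

```bash
python3 -m crank '-28 0 -28 0 0 0 1;-14 0 -14 0 0.121 0 1;0 0 0 0 0.121 0 1;0 0 0 0 0.121 0 1;0 0 0 0 0.121 0 1;0 0 0 0 0.121 0 1;0 0 0 0 0.121 0 1;0 0 0 0 0.121 0 1;0 0 0 0 0.121 0 1;0 0 0 0 0.121 0 1;0 0 0 0 0.121 0 1;0 0 0 0 0.121 0 1;0 0 0 0 0.121 0 1;0 0 0 0 0.119 0 1;0 0 0 0 0 0 1'
python3 - <<'E'
from m import *
M=mat([.985,.174,0],-hd*.7071-np.array([0,0,.7071])); g=np.array([.541,-.297,.074])
goR(g-.09*M[:,2]+[0,0,.15],M)
goR(g-.09*M[:,2],M);goR(g,M)
E
```

```text
clock: 12.92
tool_pos: [0.5201, -0.2001, 0.2812]
orientation: [-179.5, -45.7, 99.5]
wrist_force: [-1.1, -0.2, -0.7]
opening: 1.0
grip_force: 0.0
shift(now) [-109.     4.2 -120.9] rv [-0.0021 -0.0119 -0.0065] 0.8 shift(after) [-110.4    3.8 -119.6]
J [ 14.  43.  32.  83. -45. 102.  64.] F [-1.1 -0.2 -0.7] M [-0.79 -0.02  0.12] t 12.92 pos [ 0.5201 -0.2001  0.2812] [-179.5  -45.7   99.5] grip 0.0 1.0
shift(now) [-216.3    5.1  -16.1] rv [-0.0021 -0.0119 -0.0065] 0.8 shift(after) [-216.5    3.8  -13.5]
J [ 14.  43.  32.  83. -45. 102.  64.] F [-1.1 -0.2 -0.7] M [-0.79 -0.02  0.12] t 12.92 pos [ 0.5201 -0.2001  0.2812] [-179.5  -45.7   99.5] grip 0.0 1.0
shift(now) [-217.4    5.3   73.9] rv [-0.0021 -0.0119 -0.0065] 0.8 shift(after) [-216.5    3.8   76.5]
J [ 14.  43.  32.  83. -45. 102.  64.] F [-1.1 -0.2 -0.7] M [-0.79 -0.02  0.12] t 12.92 pos [ 0.5201 -0.2001  0.2812] [-179.5  -45.7   99.5] grip 0.0 1.0
```

```bash
python3 -m crank '-22 0.9 -24 0 -0.006 -0.003 1;-22 0.8 -24 0 -0.006 -0.003 1;-22 0.8 -24 0 0 0 1;-22 0.8 -24 0 0 0 1;-22 0.8 -24 0 0 0 1;-26.5 0 26.5 0 0 0 1;-26.5 0 26.5 0 0 0 1;-26.5 0 26.5 0 0 0 1;-26.5 0 26.5 0 0 0 1;0 0 0 0 0 0 1'
python3 - <<'E'
from m import *
M=mat([.985,.174,0],-hd*.7071-np.array([0,0,.7071])); g=np.array([.541,-.297,.074])
goR(g,M)
E
```

```text
clock: 13.75
tool_pos: [0.5508, -0.3435, 0.1337]
orientation: [-179.3, -45.1, 100.2]
wrist_force: [-1.3, 0.7, -2.0]
opening: 1.003
grip_force: 0.0
shift(now) [-8.8 -0.5 75.8] rv [-0.0143 -0.0019  0.0028] 0.8 shift(after) [-8.6 -1.6 75.8]
J [ 35.  61.  11.  62. -34.  98.  62.] F [-1.3  0.7 -2. ] M [-0.71 -0.06  0.04] t 13.75 pos [ 0.5508 -0.3435  0.1337] [-179.3  -45.1  100.2] grip 0.0 1.003
```

```bash
python3 -m crank '-8.8 -1 0 -0.014 0 0 1;0 0 25 0 0 0 1;0 0 25 0 0 0 1;0 0 16 0 0 0 1;0 0 10 0 0 0 1;0 0 0 0 0 0 0.5;0 0 0 0 0 0 0;0 0 0 0 0 0 0;0 0 0 0 0 0 0;0 0 0 0 0 0 0;0 0 0 0 0 0 0;0 0 0 0 0 0 0;0 0 0 0 0 0 0' 118
python3 - <<'E'
from m import *
M=mat([.985,.174,0],-hd*.7071-np.array([0,0,.7071])); g=np.array([.541,-.297,.074])
goR(g,M)
E
```

```text
clock: 14.83
tool_pos: [0.5448, -0.3013, 0.0821]
orientation: [179.2, -44.7, 100.7]
wrist_force: [-0.8, -4.4, 5.1]
opening: 0.232
grip_force: 114.8
shift(now) [-2.2 -3.1  9.2] rv [0.006  0.0061 0.0085] 0.7 shift(after) [-2.3 -3.   9.2]
J [ 33.  61.  10.  70. -35.  89.  65.] F [-0.8 -4.4  5.1] M [-0.53 -0.    0.1 ] t 14.83 pos [ 0.5448 -0.3013  0.0821] [179.2 -44.7 100.7] grip 114.80601570568979 0.232
```

```bash
python3 -m crank '10 0 -10 0 0 0 0;25 0 -25 0 0 0 0;28 0 -28 0 0 0 0;28 0 -28 0 0 0 0;28 0 -28 0 0 0 0;0 0 0 0 -0.121 0 0;0 0 0 0 -0.121 0 0;0 0 0 0 -0.121 0 0;0 0 0 0 -0.121 0 0;0 0 0 0 -0.121 0 0;0 0 0 0 -0.121 0 0;0 0 0 0 -0.121 0 0;0 0 0 0 -0.121 0 0;0 0 0 0 -0.121 0 0;0 0 0 0 -0.121 0 0;0 0 0 0 -0.121 0 0;0 0 0 0 -0.121 0 0;0 0 0 0 -0.119 0 0;0 0 0 0 0 0 0'
python3 - <<'E'
from m import *
from vz import wf,ey
ey3=np.array([*ey,0])
h=ey3 # handle dir at strike
M=mat([ey3[1],-ey3[0],0],-h*.7071-np.array([0,0,.7071]))
goR(np.array([*wf(-.03,.06),.25]),M)
c,im,d=cam('scene'); cv2.imwrite('pics/held.png',cv2.resize(im[140:340,200:400],None,fx=3,fy=3))
E
```

```text
clock: 16.42
tool_pos: [0.5445, -0.2904, 0.2449]
orientation: [179.9, 45.4, 100.8]
wrist_force: [1.7, 2.7, -6.7]
opening: 0.234
grip_force: 116.2
shift(now) [ 285.5   79.6 -296.9] rv [0.1887 0.0071 0.1849] 15.1 shift(after) [ 292.2  -30.7 -299.4]
J [-37.  36.  54. 117.  32.  29. -10.] F [ 1.7  2.7 -6.7] M [2.06 0.3  0.14] t 16.42 pos [ 0.5445 -0.2904  0.2449] [179.9  45.4 100.8] grip 116.17122551891953 0.234
```

View pics/held.png

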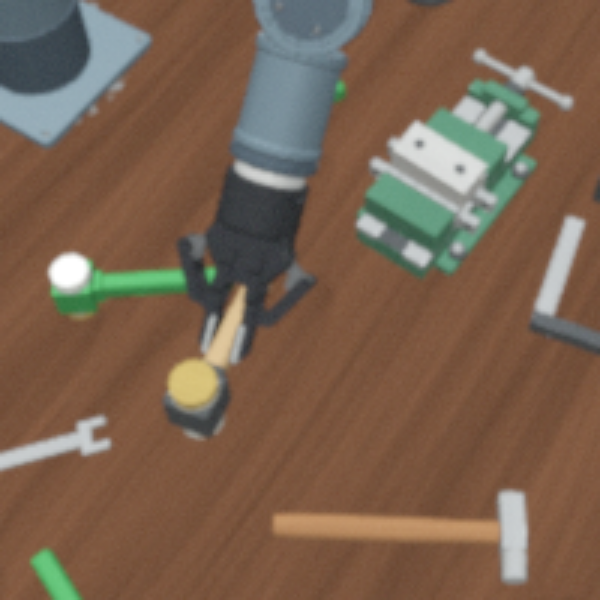

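```bash
python3 -m crank '26 7.2 -27 0 0 0 0;26 7.2 -27 0 0 0 0;26 7.2 -27 0 0 0 0;26 7.2 -27 0 0 0 0;26 7.2 -27 0 0 0 0;26 7.2 -27 0 0 0 0;26 7.2 -27 0 0 0 0;26 7.2 -27 0 0 0 0;26 7.2 -27 0 0 0 0;26 7.2 -27 0 0 0 0;25.5 7.6 -27 0 0 0 0;0 0 0 0.063 0.002 0.062 0;0 0 0 0.063 0.002 0.062 0;0 0 0 0.063 0.003 0.061 0;0 0 0 0 0 0 0'
cat > st.py <<'E'
from m import *
from vz import wf,ey,vf
import sys
ey3=np.array([*ey,0]); M=mat([ey3[1],-ey3[0],0],-ey3*.7071-np.array([0,0,.7071]))
def tgt(x,y,z): goR(np.array([*wf(x,y),z]),M)
E
python3 - <<'E'
from st import *
tgt(-.03,.06,.25); z0=manip.observe()['tool_pos'][2]
for n in('top','scene'):
    c,im,d=cam(n);P=pts(c,d);V=vf(P);hsv=cv2.cvtColor(im,cv2.COLOR_BGR2HSV).astype(int)
    k=(abs(V[...,0])<.1)&(abs(V[...,1])<.1)&(P[...,2]>z0-.03)&(P[...,2]<z0+.06)&(abs(hsv[...,0]-25)<8)&(hsv[...,1]>100)&(hsv[...,2]>120)
    q=V[k]; print(n,len(q),q.mean(0),np.ptp(q,axis=0)); A=np.c_[q[:,:2]-q[:,:2].mean(0),np.ones(len(q))]; print('tilt',np.linalg.lstsq(A,q[:,2],rcond=None)[0])
o=manip.observe();print('tcp vf',vf(o['tool_pos'])) 
E
```

```text
clock: 17.72
tool_pos: [0.5497, 0.1189, 0.2569]
orientation: [179.5, 44.5, 84.3]
wrist_force: [1.2, -0.4, -4.5]
opening: 0.233
grip_force: 117.1
shift(now) [11.6 -6.2 -1.8] rv [-0.0099 -0.0092 -0.0188] 1.3 shift(after) [11.7 -6.  -2. ]
J [-64.  45.  46.  92.   8.  76. -30.] F [ 1.2 -0.4 -4.5] M [ 1.52 -0.21  0.1 ] t 17.72 pos [0.5497 0.1189 0.2569] [179.5  44.5  84.3] grip 117.07640096079558 0.233
top 116 [-0.02706958 -0.00969476  0.28597313] [0.03941058 0.11636635 0.0398226 ]
tilt [-0.00918206 -0.24470194  0.28597313]
scene 118 [-0.02573017 -0.01443172  0.2857306 ] [0.04064271 0.06320213 0.03161514]
tilt [-0.02911729 -0.07210338  0.2857306 ]
tcp vf [-0.02484203  0.05023133  0.25665673]
```

```bash
python3 - <<'E'
from st import *
tgt(-.031,.062,.185)
E
```

```text
shift(now) [58.6 -6.7 42.8] rv [-0.0061 -0.0077 -0.0141] 1.0 shift(after) [59.  -6.2 42.3]
J [-64.  45.  46.  92.   9.  76. -30.] F [ 0.3  0.3 -5.1] M [ 1.61 -0.1  -0.01] t 17.82 pos [0.5489 0.1189 0.2567] [179.5  44.6  84.7] grip 117.12109209503978 0.235
```

```bash
python3 -m crank '15 -3 10 -0.003 -0.004 -0.007 0;15 -3.5 11 -0.003 -0.004 -0.007 0;15 0 11 0 0 0 0;13.5 0 11 0 0 0 0;0 0 0 0 0 0 0'
python3 - <<'E'
from st import *
tgt(-.031,.062,.175)
E
```

```text
clock: 18.23
tool_pos: [0.5406, 0.1323, 0.1804]
orientation: [-179.6, 45.2, 86.2]
wrist_force: [-0.4, 0.4, -5.2]
opening: 0.231
grip_force: 116.6
shift(now) [3.1 3.1 4.5] rv [-0.0014  0.004   0.0055] 0.4 shift(after) [3.1 3.1 4.5]
J [-64.  51.  43.  94.   6.  70. -33.] F [-0.4  0.4 -5.2] M [ 1.75 -0.07 -0.09] t 18.23 pos [0.5406 0.1323 0.1804] [-179.6   45.2   86.2] grip 116.57916541211307 0.231
```

```bash
python3 -m crank '2 3 2 0 0 0 0;1 0 1 0 0 0 0;1 0 1 0 0 0 0;1 0 1 0 0 0 0;0 0 0 0 0 0 0' | egrep 'pos|wrist'
python3 -m crank '0.7 0 0.7 0 0 0 0;0.7 0 0.7 0 0 0 0;0.7 0 0.7 0 0 0 0' | egrep 'pos|wrist'
python3 -m crank '0.7 0 0.7 0 0 0 0;0.7 0 0.7 0 0 0 0' | egrep 'pos|wrist'
```

```text
tool_pos: [0.5464, 0.1309, 0.1782]
wrist_force: [-0.2, 0.1, -5.7]
tool_pos: [0.5464, 0.1311, 0.1755]
wrist_force: [-1.7, 4.2, 3.4]
tool_pos: [0.5459, 0.1312, 0.1739]
wrist_force: [-4.1, 4.3, 5.3]
```

```bash
python3 -m crank '0.8 0 0.8 0 0 0 0;0.8 0 0.8 0 0 0 0;0.8 0 0.8 0 0 0 0' | egrep 'pos|wrist'
python3 -m crank '0.8 0 0.8 0 0 0 0;0.8 0 0.8 0 0 0 0' | egrep 'pos|ori|wrist'
```

```text
tool_pos: [0.5453, 0.1311, 0.1705]
wrist_force: [-5.4, 5.6, 7.6]
tool_pos: [0.5451, 0.1311, 0.1682]
orientation: [-179.9, 45.3, 85.8]
wrist_force: [-5.8, 6.0, 7.7]
```

```bash
python3 -m crank '-8 0 -8 0 0 0 0;0 31 0 0 0 0 0;0 31 0 0 0 0 0;3 0 3 0 0 0 0;0 0 0 0 0 0 0' | egrep 'pos|ori|wrist'
python3 -m crank '1 0 1 0 0 0 0;1 0 1 0 0 0 0;0 0 0 0 0 0 0' | egrep 'pos|wrist'
python3 -m crank '0.7 0 0.7 0 0 0 0;0.7 0 0.7 0 0 0 0' | egrep 'pos|wrist'
python3 - <<'E'
from st import *
tgt(.033,.062,.17)
E
```

```text
tool_pos: [0.6091, 0.1251, 0.1742]
orientation: [179.8, 45.2, 85.6]
wrist_force: [-1.0, 0.1, -4.8]
tool_pos: [0.6072, 0.1269, 0.1712]
wrist_force: [-0.2, -0.0, -5.2]
tool_pos: [0.6078, 0.1267, 0.1697]
wrist_force: [0.8, 0.0, -5.3]
shift(now) [-0.5 -0.3 -0. ] rv [ 0.0013  0.0032 -0.0003] 0.2 shift(after) [-0.5 -0.3 -0. ]
J [-58.  56.  42.  84.   5.  72. -30.] F [ 0.8  0.  -5.3] M [ 1.68 -0.13 -0.02] t 20.32 pos [0.6078 0.1267 0.1697] [179.9  45.2  85.8] grip 117.49911548104137 0.232
```

```bash
for i in 1 2 3; do python3 -m crank '0.7 0 0.7 0 0 0 0;0.7 0 0.7 0 0 0 0' | egrep 'pos|wrist'; done
```

```text
tool_pos: [0.608, 0.1266, 0.1678]
wrist_force: [-1.2, 3.7, 1.7]
tool_pos: [0.6083, 0.1267, 0.1669]
wrist_force: [-2.4, 5.6, 5.9]
tool_pos: [0.6085, 0.1269, 0.1663]
wrist_force: [-5.1, 9.9, 17.2]
```

```bash
python3 -m crank '-5 0 -5 0 0 0 0;0 -31 0 0 0 0 0;0 -32 0 0 0 0 0;2.5 0 2.5 0 0 0 0;0 0 0 0 0 0 0' | egrep 'pos|ori|wrist'
for i in 1 2 3 4; do python3 -m crank '0.8 0 0.8 0 0 0 0;0.8 0 0.8 0 0 0 0' | egrep 'pos|wrist'; done
```

```text
tool_pos: [0.5423, 0.1308, 0.167]
orientation: [-179.8, 45.3, 85.9]
wrist_force: [-0.4, -0.4, -2.7]
tool_pos: [0.5443, 0.1307, 0.1662]
wrist_force: [-10.1, 8.6, 15.5]
tool_pos: [0.5444, 0.131, 0.1657]
wrist_force: [-13.0, 13.6, 28.5]
tool_pos: [0.5445, 0.1313, 0.1653]
wrist_force: [-16.3, 18.7, 41.1]
tool_pos: [0.5447, 0.1316, 0.1649]
wrist_force: [-19.9, 23.3, 52.4]
```

```bash
python3 -m crank '-6 0 -6 0 0 0 0;-3 0 -3 0 0 0 0;0 31 0 0 0 0 0;0 31 0 0 0 0 0;3 0 3 0 0 0 0;0 0 0 0 0 0 0' | egrep 'pos|ori|wrist'
for i in 1 2; do python3 -m crank '1.2 0 1.2 0 0 0 0;1.2 0 1.2 0 0 0 0' | egrep 'pos|wrist'; done
```

```text
tool_pos: [0.6098, 0.1246, 0.1666]
orientation: [179.6, 45.3, 85.5]
wrist_force: [1.3, -0.4, -1.5]
tool_pos: [0.6091, 0.1252, 0.1659]
wrist_force: [3.8, 2.1, 14.7]
tool_pos: [0.6092, 0.1256, 0.1654]
wrist_force: [-1.1, 9.5, 30.4]
```

```bash
for i in 1 2; do python3 -m crank '0.8 0 0.8 0 0 0 0;0.8 0 0.8 0 0 0 0' | egrep 'pos|wrist'; done
```

```text
tool_pos: [0.6093, 0.1258, 0.1651]
wrist_force: [-2.9, 11.1, 38.8]
tool_pos: [0.6095, 0.1262, 0.1644]
wrist_force: [-2.8, 6.2, 12.5]
```

```bash
python3 -m crank '-10 0 -10 0 0 0 0;-25 0 -25 0 0 0 0;-25 0 -25 0 0 0 0;0 0 0 0 0 0 0'
python3 bars.py; python3 - <<'E'
from st import *
tgt(-.033,.062,.17)
for n in('top','scene'):
    c,im,d=load(n);P=pts(c,d);V=vf(P); k=(abs(V[...,0])<.046)&(abs(V[...,1])<.021)&(P[...,2]>.1)&(P[...,2]<.14)
    q=V[k];A=np.c_[q[:,:2],np.ones(len(q))];print(n,len(q),np.linalg.lstsq(A,q[:,2],rcond=None)[0])
cv2.imwrite('pics/lift.png',cv2.resize(im[120:280,280:440],None,fx=3,fy=3))
E
```

```text
clock: 23.4
tool_pos: [0.6088, 0.1267, 0.2464]
orientation: [179.3, 45.0, 85.3]
wrist_force: [2.2, -1.5, -4.0]
opening: 0.235
grip_force: 119.5
top bar -1 27 [-0.078 -0.077 -0.076] [0.067 0.069 0.07 ] | top bar 1 20 [-0.078 -0.077 -0.076] [-0.054 -0.054 -0.054] | 
0.1178 0.1194 0.1186 0.1183 0.1175 0.1175 0.1181 
scene bar -1 37 [-0.078 -0.076 -0.074] [0.07  0.07  0.072] | scene bar 1 26 [-0.077 -0.076 -0.076] [0.069 0.07  0.071] | 
0.1165 0.1172 0.1168 0.1164 0.1166 0.1176 0.117 
shift [  58.5 -117.2  173.6] rv [-0.613  0.615 -1.483]
F [-0.9  0.5 -6.1] t 23.5
shift(now) [ 49.  -65.1  50.2] rv [ 0.001   0.0002 -0.0011] 0.1 shift(after) [ 49.  -65.   50.3]
J [-59.  51.  44.  83.   7.  77. -28.] F [-0.9  0.5 -6.1] M [ 1.7  -0.11 -0.05] t 23.5 pos [0.6065 0.1274 0.2402] [179.9  45.   85.7] grip 119.59256587084383 0.233
top 232 [-0.01635336 -0.0274654   0.11805727]
scene 260 [7.46213987e-03 7.01408356e-05 1.16970894e-01]
```

View pics/lift.png

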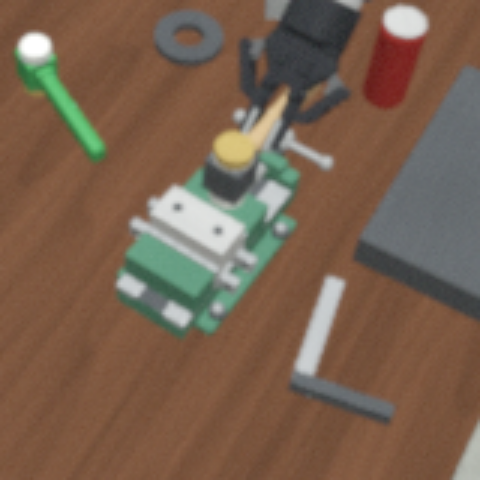

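The picture shows the block down and level between the jaws (crop 200,220), with the mallet lifted at (232,165). The drop in force was probably the handle slipping in the grip, so I'll check where the head now sits, then tap each end once more at moderate force.

```bash
python3 - <<'E'
from st import *
o=manip.observe(); t=vf(o['tool_pos']); print(t)
for n in('top','scene'):
    c,im,d=load(n);P=pts(c,d);V=vf(P);hsv=cv2.cvtColor(im,cv2.COLOR_BGR2HSV).astype(int)
    k=(abs(V[...,0])<.1)&(abs(V[...,1])<.04)&(P[...,2]>t[2]-.03)&(P[...,2]<t[2]+.06)&(abs(hsv[...,0]-25)<8)&(hsv[...,1]>100)&(hsv[...,2]>120)
    q=V[k];l=q[:,2]>np.median(q[:,2])-.012;q=q[l]; print(n,len(q),(q.mean(0)-t).round(4),np.ptp(q,axis=0)); A=np.c_[q[:,:2]-q[:,:2].mean(0),np.ones(len(q))]; print('tilt',np.linalg.lstsq(A,q[:,2],rcond=None)[0])
tgt(.033,.062,.174)
E
```

```text
[0.03195014 0.06289818 0.2402299 ]
top 106 [ 0.0006 -0.0627  0.0392] [0.04170752 0.03698928 0.02023784]
tilt [-0.0152807  -0.03145515  0.27946532]
scene 115 [ 0.0014 -0.065   0.0351] [0.04097804 0.04053455 0.00902285]
tilt [-0.03397897 -0.0172896   0.27529247]
shift(now) [46.2  1.  47.5] rv [ 0.001   0.0002 -0.0011] 0.1 shift(after) [46.2  1.  47.5]
J [-59.  51.  44.  83.   7.  77. -28.] F [-0.9  0.5 -6.1] M [ 1.7  -0.11 -0.05] t 23.5 pos [0.6065 0.1274 0.2402] [179.9  45.   85.7] grip 119.59256587084383 0.233
```

```bash
python3 -m crank '15 0 15 0 0 0 0;16 0 16 0 0 0 0;12 0 13 0 0 0 0;5 0 5 0 0 0 0;0 0 0 0 0 0 0' | egrep 'pos|wrist'
for i in 1 2 3; do python3 -m crank '1.2 0 1.2 0 0 0 0;1.2 0 1.2 0 0 0 0' | egrep 'pos|wrist'; done
```

```text
tool_pos: [0.6051, 0.1255, 0.1684]
wrist_force: [0.1, 0.1, -3.7]
tool_pos: [0.6076, 0.1256, 0.169]
wrist_force: [0.3, 0.5, -4.5]
tool_pos: [0.6074, 0.1259, 0.1654]
wrist_force: [0.7, 0.8, -4.8]
tool_pos: [0.6076, 0.1262, 0.1642]
wrist_force: [-5.5, 9.4, 17.4]
```

```bash
python3 -m crank '1 0 1 0 0 0 0;1 0 1 0 0 0 0' | egrep 'pos|wrist'
python3 -m crank '-6 0 -6 0 0 0 0;-3 0 -3 0 0 0 0;0 -31 0 0 0 0 0;0 -32 0 0 0 0 0;2 0 2 0 0 0 0;0 0 0 0 0 0 0' | egrep 'pos|wrist'
python3 -m crank '1.2 0 1.2 0 0 0 0;1.2 0 1.2 0 0 0 0' | egrep 'pos|wrist'
```

```text
tool_pos: [0.6077, 0.1265, 0.1637]
wrist_force: [-9.4, 14.7, 30.9]
tool_pos: [0.5426, 0.1311, 0.1676]
wrist_force: [0.2, -1.1, -4.8]
tool_pos: [0.5453, 0.13, 0.1652]
wrist_force: [-0.1, -0.2, -4.8]
```

```bash
python3 -m crank '1 0 1 0 0 0 0;1 0 1 0 0 0 0' | egrep 'pos|wrist'
```

```text
tool_pos: [0.5454, 0.1304, 0.1642]
wrist_force: [-4.5, 9.3, 16.9]
```

```bash
python3 -m crank '1 0 1 0 0 0 0;1 0 1 0 0 0 0' | egrep 'pos|wrist'
python3 -m crank '-10 0 -10 0 0 0 0;-25 0 -25 0 0 0 0;-25 0 -25 0 0 0 0;0 0 0 0 0 0 0' | egrep 'pos|wrist'
python3 bars.py; python3 - <<'E'
from st import *
h=np.array([.7071,.7071,0]); M2=mat([.7071,-.7071,0],-h*.7071-np.array([0,0,.7071]))
goR(np.array([.56,-.245,.2]),M2)
c,im,d=load('top');P=pts(c,d)
for u,v in((401,181),(398,175),(350,225),(353,230)): print(u,v,P[v,u].round(3))
E
```

```text
tool_pos: [0.5455, 0.1307, 0.1637]
wrist_force: [-9.5, 15.6, 33.5]
tool_pos: [0.5477, 0.1295, 0.2508]
wrist_force: [2.8, -1.0, -3.5]
top bar -1 25 [-0.077 -0.077 -0.076] [0.068 0.071 0.071] | top bar 1 28 [-0.078 -0.078 -0.078] [0.069 0.07  0.071] | 
0.1181 0.1188 0.1192 None 0.1175 0.1179 0.117 
scene bar -1 39 [-0.078 -0.077 -0.076] [0.07  0.07  0.072] | scene bar 1 26 [-0.077 -0.077 -0.076] [0.069 0.07  0.071] | 
0.1169 0.1172 0.1171 0.1167 0.1162 0.1168 0.1166 
shift [ 62.9 -56.  175.8] rv [-0.613  0.617 -1.484]
F [-0.2  0.4 -5.9] t 26.02
shift(now) [-231.8   42.6  296. ] rv [ 5.056e-01 -3.000e-04  5.002e-01] 40.8 shift(after) [-148.4  276.1  212. ]
J [-65.  46.  45.  92.   8.  75. -31.] F [-0.2  0.4 -5.9] M [ 1.75 -0.17 -0.05] t 26.02 pos [0.545  0.1304 0.2449] [179.7  45.1  85.5] grip 119.74888419058288 0.233
401 181 [ 0.627 -0.36   0.011]
398 175 [ 0.645 -0.342  0.037]
350 225 [ 0.425 -0.157  0.052]
353 230 [ 0.406 -0.169  0.052]
```

Both parallels are still even and the block is flat at about 117–118 mm. Now I'll carry the mallet to the clear bench on the right.

```bash
python3 -m crank '-23.2 4.3 29.6 0 0 0 0;-23.2 4.3 29.6 0 0 0 0;-23.2 4.3 29.6 0 0 0 0;-23.2 4.3 29.6 0 0 0 0;-23.2 4.3 29.6 0 0 0 0;-23.2 4.3 29.6 0 0 0 0;-23.2 4.3 29.6 0 0 0 0;-23.2 4.3 29.6 0 0 0 0;-23.2 4.3 29.6 0 0 0 0;-23.2 4.3 29.6 0 0 0 0;0 0 0 0.0843 0 0.0834 0;0 0 0 0.0843 0 0.0834 0;0 0 0 0.0843 0 0.0834 0;0 0 0 0.0843 0 0.0834 0;0 0 0 0.0843 0 0.0834 0;0 0 0 0.0843 0 0.0834 0;0 0 0 0 0 0 0'
python3 - <<'E'
from st import *
h=np.array([.7071,.7071,0]); M2=mat([.7071,-.7071,0],-h*.7071-np.array([0,0,.7071]))
goR(np.array([.56,-.245,.058]),M2)
E
```

```text
clock: 27.43
tool_pos: [0.5593, -0.2471, 0.198]
orientation: [-179.9, 45.3, 44.7]
wrist_force: [-0.4, -1.0, -5.1]
opening: 0.234
grip_force: 119.5
shift(now) [100.9  -0.9  97.1] rv [-0.0051  0.0054 -0.0035] 0.5 shift(after) [100.4  -1.   97.6]
J [-24.  57.  49.  82.  -1.  78. -28.] F [-0.4 -1.  -5.1] M [ 1.04 -1.22  0.12] t 27.43 pos [ 0.5593 -0.2471  0.198 ] [-179.9   45.3   44.7] grip 119.46605233009905 0.234
```

```bash
python3 -m crank '25 0 25 0 0 0 0;28 0 28 0 0 0 0;25 0 25 0 0 0 0;15 0 14 0 0 0 0;7 0 6 0 0 0 0;0 0 0 0 0 0 0' | egrep 'pos|wrist'
for i in 1 2 3; do python3 -m crank '1.4 0 1.4 0 0 0 0;1.4 0 1.4 0 0 0 0;0 0 0 0 0 0 0' | egrep 'pos|wrist';done
```

```text
tool_pos: [0.5587, -0.2434, 0.0572]
wrist_force: [-0.0, 0.5, -3.9]
tool_pos: [0.5612, -0.2446, 0.0575]
wrist_force: [0.1, -0.1, -4.8]
tool_pos: [0.5605, -0.2442, 0.0523]
wrist_force: [0.5, 1.0, -5.5]
tool_pos: [0.5602, -0.2442, 0.0479]
wrist_force: [0.2, 1.0, -4.1]
```

```bash
for i in 1 2; do python3 -m crank '0.7 0 0.7 0 0 0 0;0.7 0 0.7 0 0 0 0;0 0 0 0 0 0 0' | egrep 'pos|wrist';done
```

```text
tool_pos: [0.5605, -0.2444, 0.0468]
wrist_force: [0.2, 1.8, -0.9]
tool_pos: [0.5607, -0.2443, 0.0465]
wrist_force: [-0.2, 6.3, 9.7]
```

```bash
python3 -m crank '-0.5 0 -0.5 0 0 0 0;0 0 0 0 0 0 0.5;0 0 0 0 0 0 1;0 0 0 0 0 0 1;0 0 0 0 0 0 1;0 0 0 0 0 0 1;0 0 -15 0 0 0 1;0 0 -30 0 0 0 1;0 0 -35 0 0 0 1;0 0 -40 0 0 0 1;0 0 -40 0 0 0 1;0 0 -40 0 0 0 1;0 0 0 0 0 0 1'
python3 bars.py; python3 - <<'E'
from h import *
c,im,d=load('scene'); P=pts(c,d); k=(P[...,0]>.45)&(P[...,0]<.57)&(P[...,1]<-.22)&(P[...,1]>-.36)&(P[...,2]>.06)&(P[...,2]<.1);print('brass top',P[k].mean(0))
cv2.imwrite('pics/end.png',im)
E
```

```text
clock: 30.27
tool_pos: [0.6669, -0.1398, 0.1915]
orientation: [179.5, 44.7, 45.2]
wrist_force: [0.9, -0.4, 0.2]
opening: 0.997
grip_force: 0.0
top bar -1 28 [-0.079 -0.078 -0.077] [0.067 0.067 0.069] | top bar 1 22 [-0.078 -0.078 -0.075] [0.069 0.07  0.07 ] | 
0.1186 0.1183 0.1182 0.1183 0.1174 0.1187 0.1175 
scene bar -1 19 [-0.079 -0.077 -0.077] [-0.062 -0.061 -0.058] | scene bar 1 23 [-0.077 -0.076 -0.076] [0.069 0.071 0.071] | 
0.1169 0.1171 0.1167 0.1167 0.1174 0.1171 0.1168 
shift [  88.8 -266.1   67.3] rv [-0.886  0.409 -2.138]
F [-0.9 -1.2 -0.7] t 30.37
brass top [ 0.51979179 -0.29330794  0.07513031]
```

View pics/end.png

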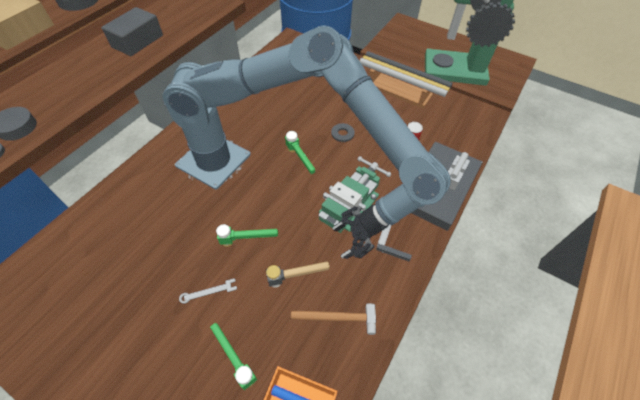

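The end picture shows the mallet standing on its nylon face at (275,273), the gripper clear at (360,240) and the block seated at (348,195). Handing in.

```bash
python3 -c "
from station import manip
print(manip.sign_off())"
```

```text
the job is handed in; nothing more can be done
None
```

I've handed the job in; no verdict came back. Both parallels measure even to about 2 mm, and the block lies flat after final taps of about 35 N at each end. I didn't test whether the parallels still slide. The mallet stands on its nylon face on the bench, off the vise, and the bystanders were left alone.

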